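# Chase a clogged thread with a hand tap

### The arm

A 6-joint arm with a two-finger parallel gripper is mounted at the origin on a cart in front of the work surface, level with it; the furniture and walls round the work are solid. World frame = base frame: x ahead of the robot, y to its left, z up, the work surface at z = 0. Lengths are in m, angles in rad, forces in N, time in s.
With the tool pointing down it reaches from about 0.275 to 0.75 m from the base axis. Payload 10.2 kg.
Tool frame: the origin (TCP) lies at the very end of the fingers, on their centre line; the grasp point (between the pads) lies 19 mm behind it; z points along the fingers, y is the line along which they close (so a half turn about z gives the same grasp; the last joint's range is limited). The gripper opens to 88 mm and grips with 3 to 60 N. Pads are 18 mm wide; open, the fingers measure 123 mm over their backs; the gripper's body (75 mm by 187 mm) begins 45 mm behind the grasp point.
Start: joints at [1.054, 0.313, 1.498, -0, 1.331, -0.223], TCP at [0.152, 0.503, 0.214] pointing down, gripper open.
Joint ranges: [-2.94, 2.94], [-0.97, 2.17], [0.19, 2.56], [-1.23, 4.37], [0.02, 3.11], [-2.88, 2.88]. Speed limits (rad/s): [2.39, 2.39, 3.01, 3.14, 3.14, 3.14].

### API

Orientations are given as a unit quaternion [w, x, y, z].
In Python, from plant import robot gives the robot as it stands. Calls block until the motion is done:
- robot.move_ptp(position, orientation): joint-space move of the TCP to a pose.
- robot.move_straight(position, frame=None, max_speed=0.15): straight line of the TCP; frame=None keeps the orientation; max_speed is the mean speed in m/s.
- robot.goto_joints(angles): joint-space move.
- robot.command_gripper(opening, strength=None): finger opening in m; strength is the grip in N (None keeps the last); returns when the fingers have stopped.
- robot.wait(seconds).
- robot.inverse_kinematics(position, orientation): joint angles nearest the present ones, or None.
- robot.get_state(): the state.
- robot.snapshot(name): name is "scene" or "top" or "wrist"; returns a dict with "img" (420x560x3 uint8, red, green, blue), "range_z" (420x560 float32, m along the optical axis (not along the pixel's ray), 0 where there is no reading), "vertical_fov" (degrees; the focal length in pixels is half the picture's height over the tangent of half this angle, whatever the lens; pixels are square), "cx", "cy" (the principal point, pixels), "R" (3x3) and "t" (3): a world point X has camera coordinates R X + t; the wrist camera has in their place "mount" (4x4, takes a point from camera to tool coordinates, whose origin is the TCP and whose axes are the flange's). Camera axes: x right, y down, z forward; pixel columns grow to the right and rows downward; lengths in m; the calibration is good to about 2 mm. A picture is of the moment at which its call begins: read the wrist's pose just before it.
A pose or a line that the arm cannot do raises robot.IKError and nothing moves.
- robot.hand_in(): hands the job in; it is judged then, once.
The state is a dict: "time": time; "joint_positions": joint angles; "qd": joint speeds; "joint_torque": joint torques, N m; "eef_pos": TCP position; "ee_rot": TCP orientation; "wrist_force": force on the tool from outside, world axes, zero at the start; "wrist_torque": the same for the moment, N m; "opening": finger opening in m; "finger_force": force on a finger pad.
Only numpy, scipy, OpenCV 4.12 (cv2) and the standard library are available. Lean on these libraries where they do the work, as an engineer would, in place of code of your own. Each camera call takes 0.05 s, during which the arm holds its last target. There are 200 camera calls.

### The job

The thread in the aluminium block held in the small vice is clogged with set mounting resin, and a tap already stands in it. Take the tap wrench from its wooden stand, seat its square socket fully down on the tap's square, and work the tap in clockwise, counting from where it stands: half a turn forward, a quarter turn back to break the resin loose, half a turn forward, a quarter back, then forward again until you feel the brass stop collar come down on the boss. The tap is brittle: do not strain it, above all not by forcing it against the stop. Turn it only with the wrench, leave the wrench standing seated on the tap, and do not disturb the small things round about.

Things in the scene. Friction and masses are not known exactly. Their poses are not given: they have to be found in the camera images.
- tap_square (a point): centre of the top of the tap's square drive end: 14 mm across flats, 17 mm high, its top 3.5 mm bevelled in to 10.5 mm; below it a round shank 18 mm across. Its axes do not turn with the tap: they stay along the vice's. At the start the flats lie up to 0.3 rad either way from square to these axes: find the fit by eye or by feel
- tap: the tap, upright, origin on its axis at boss height. Clockwise from above it screws down 3 mm a turn (too little to judge by the measured height). Running it takes about 0.2 N m; it stays where left. Hard stop, collar on boss, 0.80 to 0.92 turn from the start. It breaks if the wrench's contact forces on it add up to over 110 N, as a twist of about 0.4 N m does
- collar (a point): centre of the underside of the tap's brass stop collar, 33 mm across and 9 mm high; 2.4 to 2.8 mm above the boss at the start, on it when the tap is home
- vice: small steel vice, fixed on the worktop, 159 x 62 mm, screw to its own -x, with the aluminium block clamped in it. Origin on the worktop under the tap's axis (vertical). Jaws 51 mm high, block 58 mm, boss on it 42 mm across and 68 mm high. The square's top is 105.5 mm above the origin when the tap is home
- wrench_grip (a point): centre of the wrench's knurled round head, 68 mm above its lower end: head 28 mm across, from 50 to 86 mm above the lower end. Axes as the wrench's
- wrench: loose steel tap wrench, about 0.22 kg, 86 mm tall, stands upright; origin at its lower end on its axis. Tommy bar 8 mm thick, 113 mm long over its ball ends, along its x axis at 40 mm height; socket 30 mm across below, with a square hole, x and y square to its walls (fits in any of four quarter turns)
- wrench_socket (a point): centre of the floor of the square hole, 15 mm above the lower end. Hole 15.6 mm across flats, open below, its lowest 2 mm wider as a lead-in. Seated, this floor lies on top of the tap's square; the fit has about 0.12 rad of play either way
- stand: fixed beech stand, 120 x 56 x 20 mm, origin under its centre. The wrench stands in a round recess 34 mm wide and 8 mm deep, 26 mm from the centre along the stand's +x; two thin taps rise to 39 mm height on its -x half
- oil: small brown dropper bottle with black cap, 27 mm across, 49 mm high, origin under its centre; leave alone
- mount_red: red round specimen mount, 30 mm across, 13 mm high, origin under its centre; leave alone
- mount_green: green round specimen mount, 30 mm across, 18 mm high, origin under its centre; leave alone
- eye_loupe: black eye loupe, 39 mm across, 38 mm high, origin under its centre; leave alone

How it is judged:
On the way, in this order (a step that is already met when the one before it is completed fails the run):
1. the wrench's socket is seated fully on the tap's square (horizontal distance between wrench_socket and tap_square below 0.0025 m and z of wrench_socket in the frame of tap_square below 0.003 m and angle between wrench_grip's own z axis and vertical below 0.1 rad), for 0.1 s.
2. the tap has gone in about half a turn (at least 0.42) from its start (distance of tap_square from where it was at the start of the episode above 0.00126 m), for 0.05 s.
3. it has been backed about a quarter, to at most 0.33 of a turn from its start (distance of tap_square from where it was at the start of the episode below 0.00099 m), for 0.05 s.
4. it has gone another half turn forward, to at least 0.67 of a turn from its start (distance of tap_square from where it was at the start of the episode above 0.00201 m), for 0.05 s.
5. it has been backed about a quarter again, to at most 0.58 of a turn from its start (distance of tap_square from where it was at the start of the episode below 0.00174 m), for 0.05 s.
At the end, for the whole second after the job is handed in: the tap is screwed in until its collar is on the boss (within 0.2 mm, less than a seventh of a turn), and the wrench stands released and at rest on the tap's square: socket floor within 3 mm of the top of the square, within 2.5 mm of the axis, tilted less than 0.1 rad (all of step 1 and z of tap_square in the frame of vice below 0.1057 m and linear speed of wrench below 0.02 m/s); the robot touches nothing.
It fails at once if the tap is overloaded: the contact forces between wrench and tap exceed 110 N (contact force between wrench and tap above 110 N).
It fails at once if the fingers touch the tap (contact force between the fingers and tap above 1 N).
It fails at once if a bystander (bottle, specimen mount, loupe) is moved more than 15 mm (distance of any of oil, mount_red, mount_green, eye_loupe from where it was at the start of the episode above 0.015 m).
It also fails if it takes over 72 s, if anything falls off the work surface, if the arm or the gripper's body presses on something with over 40 N, if the wrist force passes 120 N, or if a joint passes its speed limit or range.

## Working session

There is one attempt and no reset: what is moved stays moved. The work goes in short steps, each a Python script; the robot and the scene stay as the last script left them, time stands still between calls to the robot, and variables do not carry over. Pictures are saved under pics/ and viewed, at most 10 in all, crops included, and the job is handed in when it is done.

```bash
ls; mkdir -p pics
python3 - <<'E'
from plant import robot
import cv2,numpy as np,pickle
for n in("scene","top"):
    s=robot.snapshot(n); pickle.dump(s,open(f"{n}.pkl","wb"))
    cv2.imwrite(f"pics/{n}.png",s["img"][:,:,::-1]); print(n,s["vertical_fov"],s["cx"],s["cy"],s["R"].round(3).tolist(),s["t"])
st=robot.get_state();print(st)
E
```

```text
pics
scene 50.362672230976486 280.40651103452996 213.73916548661072 [[0.872, -0.489, 0.005], [-0.301, -0.545, -0.783], [0.386, 0.681, -0.622]] [-0.33830169  0.35664739  0.52007213]
top 47.978863190065326 289.4202790517543 210.7067881110288 [[-0.013, -1.0, 0.008], [-0.992, 0.012, -0.123], [0.122, -0.009, -0.992]] [0.25017636 0.55377917 0.88820187]
{'time': 0.1, 'joint_positions': array([ 1.05360373e+00,  3.13395841e-01,  1.49835443e+00, -2.00322320e-05,
        1.33100521e+00, -2.23367301e-01]), 'qd': array([-0.00145161, -0.0022012 , -0.00138098, -0.00081008, -0.00169382,
        0.00019691]), 'joint_torque': array([ 3.01775362e-03, -4.02813256e+01, -2.52644616e+01,  6.95386226e-02,
        3.42074863e-02, -2.30687243e-05]), 'eef_pos': array([0.15192241, 0.50227803, 0.21381991]), 'ee_rot': array([-2.01331435e-04,  1.46382358e-01,  9.89227915e-01, -5.45530319e-04]), 'wrist_force': array([ 0.81058565,  0.42021155, -0.58902044]), 'wrist_torque': array([-0.01887391, -0.03298579, -0.04403617]), 'finger_force': 0.0, 'opening': 0.08825222852619888}
```

View pics/top.png

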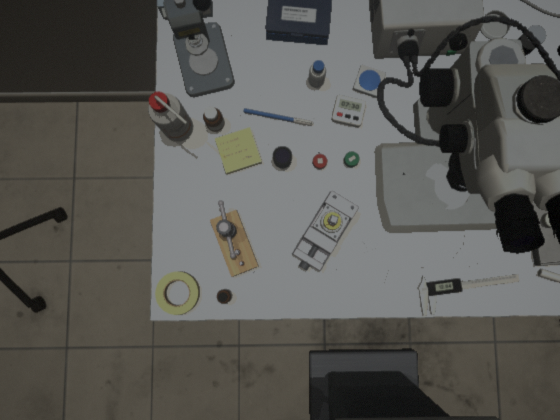

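View pics/scene.png

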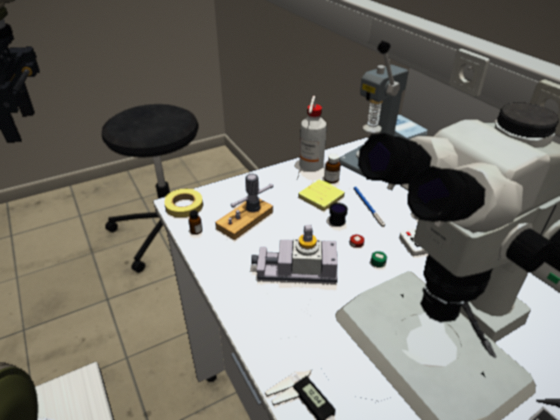

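Top view: wrench head at about (226,228) in its stand, tap at (333,220) in the vice (screw toward lower left), mounts at (320,161) and (351,159), loupe (282,157), oil bottle at (224,296) or (213,119). Next I'll take positions from depth and an enlarged crop.

```bash
cat > h.py <<'E'
import cv2,numpy as np,pickle
from scipy.spatial.transform import Rotation as Ro
def world(s,u,v,z=None):
    f=210/np.tan(np.radians(s["vertical_fov"]/2))
    d=np.array([(u-s["cx"])/f,(v-s["cy"])/f,1]); R,t=s["R"],s["t"]
    o=-R.T@t; r=R.T@d
    k=s["range_z"][int(round(v)),int(round(u))] if z is None else (z-o[2])/r[2]
    return o+k*r
E
python3 - <<'E'
from h import *
s=pickle.load(open("top.pkl","rb"))
for n,u,v,z in[("head",226,228,.098),("barend",221.5,204,.052),("barend2",232,252,None),("tap",333,220,.108),("red",320,161,.013),("green",351,159,.018),("loupe",282,157,.038),("oil",224,296,.049),("stA",220,214,.02),("vice a",347,197,.05),("vice b",311,266,.03),("standc",235,243,.02)]:
    print(n,world(s,u,v,z).round(4),world(s,u,v).round(4))
I=s["img"][180:280,200:365,::-1]
cv2.imwrite("pics/c1.png",cv2.resize(I,None,fx=4.8,fy=4.8,interpolation=cv2.INTER_CUBIC))
E
```

```text
head [0.5187 0.3589 0.098 ] [0.5187 0.3589 0.0978]
barend [0.5689 0.3734 0.052 ] [0.5681 0.3726 0.0578]
barend2 [0.4768 0.3523 0.0589] [0.4768 0.3523 0.0589]
tap [0.5299 0.1664 0.108 ] [0.5301 0.1662 0.1061]
red [0.6598 0.1802 0.013 ] [0.6599 0.1801 0.0127]
green [0.6621 0.118  0.018 ] [0.6625 0.1178 0.0165]
loupe [0.6629 0.2568 0.038 ] [0.6637 0.2568 0.0345]
oil [0.3951 0.3683 0.049 ] [0.3951 0.3683 0.0489]
stA [0.5534 0.3806 0.02  ] [ 0.556   0.3836 -0.0019]
vice a [0.58   0.1325 0.05  ] [ 5.876e-01  1.257e-01 -4.000e-04]
vice b [0.4491 0.2031 0.03  ] [ 4.492e-01  2.015e-01 -4.000e-04]
standc [0.4958 0.3509 0.02  ] [0.4958 0.351  0.0195]
```

View pics/c1.png

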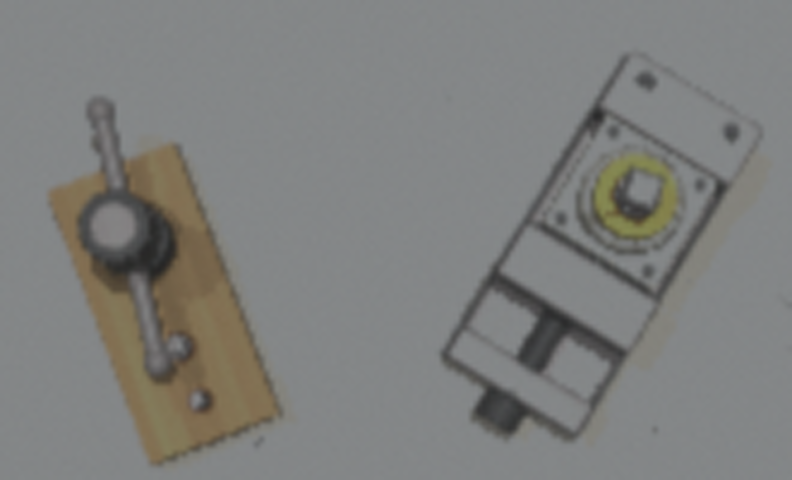

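```bash
cat >> h.py <<'E'
def q(psi): return [0.,np.cos(psi/2),np.sin(psi/2),0.]   # tool down; psi = j1-j6+pi/2
def wsnap(robot):
    st=robot.get_state(); s=robot.snapshot("wrist")
    w=st["ee_rot"]; RT=Ro.from_quat([w[1],w[2],w[3],w[0]]).as_matrix()
    M=s["mount"]; Rc=RT@M[:3,:3]; c=RT@M[:3,3]+st["eef_pos"]
    s["R"]=Rc.T; s["t"]=-Rc.T@c; return s
def proj(s,X):
    f=210/np.tan(np.radians(s["vertical_fov"]/2)); p=s["R"]@np.array(X)+s["t"]
    return f*p[:2]/p[2]+[s["cx"],s["cy"]]
E
python3 - <<'E'
from h import *
from plant import robot
robot.move_ptp([.519,.359,.21],q(2.96))
s=wsnap(robot); pickle.dump(s,open("w1.pkl","wb")); st=robot.get_state()
print(st["time"],st["joint_positions"].round(3),st["eef_pos"],s["vertical_fov"],s["mount"].round(3).tolist())
print(proj(s,[.519,.359,.098]))
cv2.imwrite("pics/w1.png",s["img"][:,:,::-1])
E
```

```text
1.6167 [ 0.422  0.555  1.15   0.     1.436 -0.969] [0.5181638  0.35992843 0.210259  ] 61.93718997290848 [[0.001, -0.96, -0.281, 0.072], [1.0, 0.001, 0.001, 0.0], [-0.0, -0.281, 0.96, -0.169], [0.0, 0.0, 0.0, 1.0]]
[274.73386624 198.23823359]
```

View pics/w1.png

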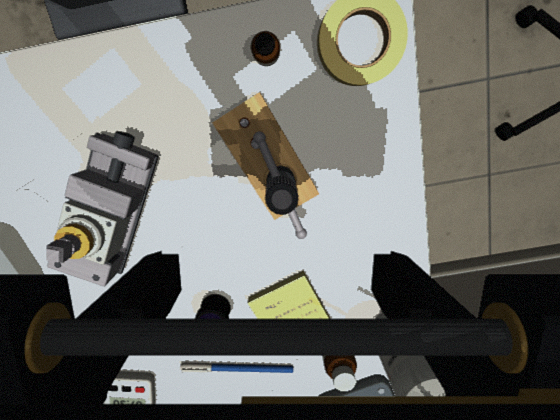

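Wrist view: knurled head top at about (281,199), bar balls at (258,140) and (302,234), vice with yellow collar at about (75,240).

Run:
```python
from h import *
s=pickle.load(open("w1.pkl","rb"))
a,b=world(s,258,140,.052),world(s,302,234,.052); h=world(s,281,199,.098)
print(h,world(s,281,199),a,b,(a+b)/2,np.linalg.norm(a-b),np.arctan2(*(b-a)[1::-1]))
s=pickle.load(open("top.pkl","rb"))
a,b=world(s,232.9,256.7,.052),world(s,220.6,202.5,.052);print(world(s,223.9,227.1,.098),(a+b)/2,np.linalg.norm(a-b),np.arctan2(*(b-a)[1::-1]))
print(world(s,333.5,219.4,.108))
```

```text
[0.52057209 0.36400648 0.098     ] [0.52077929 0.36398185 0.0971987 ] [0.47338309 0.35151878 0.052     ] [0.57163786 0.3768952  0.052     ] [0.52251047 0.36420699 0.052     ] 0.10147887049965763 0.25274844953374676
[0.52032657 0.36264236 0.098     ] [0.51998999 0.36328106 0.052     ] 0.10625400929146955 0.22525580910265292
[0.53092895 0.16549463 0.108     ]
```

Run:
```python
from h import *
from plant import robot
P=np.array([.5205,.3635,.063]); up=np.array([0,0,.12])
robot.command_gripper(.06)
robot.move_straight(P+up*0+[0,0,.045],frame=q(2.96),max_speed=.15)
robot.move_straight(P,max_speed=.1)
robot.command_gripper(.0,8); print("g1",robot.get_state()["opening"],robot.get_state()["time"])
robot.command_gripper(.05)
robot.move_ptp(P,q(4.53))
robot.command_gripper(.0,40); st=robot.get_state();print("g2",st["opening"],st["finger_force"],st["eef_pos"],st["time"],st["wrist_force"])
robot.move_straight(P+up,max_speed=.2)
psi=3.77; T=np.array([.531,.1655]); x=np.array([np.cos(psi),np.sin(psi)])
robot.move_ptp([*(T-.055*x),.185],q(psi))
s=wsnap(robot); pickle.dump(s,open("w2.pkl","wb")); st=robot.get_state()
print(st["time"],st["joint_positions"].round(3),st["eef_pos"],st["opening"],st["wrist_force"],st["wrist_torque"]); print(proj(s,[*T,.108]))
cv2.imwrite("pics/w2.png",s["img"][:,:,::-1])
```

```text
g1 0.02742651248452289 4.2167
g2 0.026541857869489573 40.00026047229767 [0.52044926 0.36352926 0.06300646] 6.6083 [-0.6203513  -0.76124567  0.01711709]
8.1417 [ 0.141  0.521  1.272  0.     1.35  -2.062] [0.57492267 0.19924786 0.18443449] 0.026673747308294134 [ 0.66627926  0.06740602 -2.54411565] [0.08915803 0.04081144 0.01491916]
[275.20777257 132.58276908]
```

View pics/w2.png

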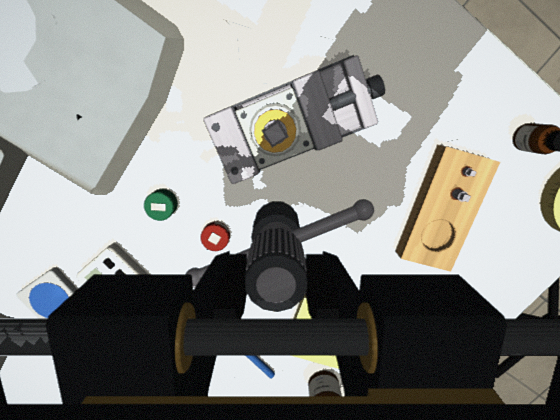

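The wrench hangs upright in the grip, socket pointing down; tap square at about (275,132), the vice alongside. Enlarging for the square's flats and the bar's direction.

Run:
```python
from h import *
s=pickle.load(open("w2.pkl","rb"))
I=s["img"][95:170,225:325,::-1]
cv2.imwrite("pics/c2.png",cv2.resize(cv2.convertScaleAbs(I,alpha=1.5,beta=20),None,fx=8,fy=8,interpolation=cv2.INTER_CUBIC))
```

```text
(no output)
```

View pics/c2.png

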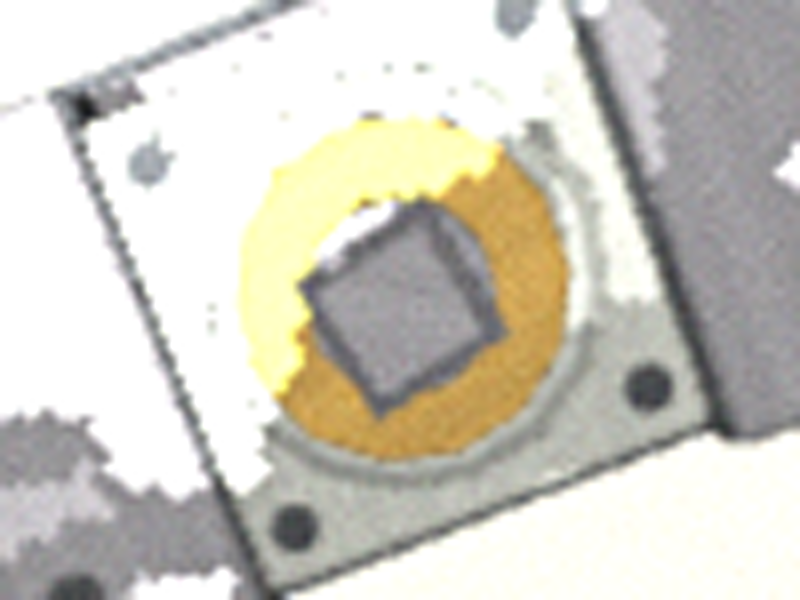

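Run:
```python
from h import *
s=pickle.load(open("w2.pkl","rb"))
W=lambda u,v,z:world(s,225+u/8,95+v/8,z)
print("top",W(399,315,.108), W(405,308,.1))
def ang(a,b): d=b-a; return np.arctan2(d[1],d[0])%(np.pi/2)-np.pi/2, np.linalg.norm(d)
for a,b in[((298,285),(380,415)),((380,415),(507,335)),((507,335),(425,200)),((425,200),(298,285))]: print("edge",ang(W(*a,.1035),W(*b,.1035)))
for a,b in[((318,292),(383,400)),((383,400),(478,340)),((478,340),(415,228)),((415,228),(318,292))]: print("top edge",ang(W(*a,.108),W(*b,.108)))
print("vice",ang(W(60,100,.058),W(270,590,.058)),ang(W(270,590,.058),W(715,425,.058)))
a,b=world(s,364,210,.173),world(s,194,278,.173);print("bar",a,b,np.arctan2(*(a-b)[1::-1]),np.linalg.norm(a-b), (a+b)/2)
```

```text
top [0.53210977 0.16602823 0.108     ] [0.53177444 0.16643791 0.1       ]
edge (np.float64(-0.37326701187852995), np.float64(0.013314346286991489))
edge (np.float64(-0.3819405271315781), np.float64(0.013153635218206073))
edge (np.float64(-0.3775044237388474), np.float64(0.013568698743701155))
edge (np.float64(-0.36265900234063086), np.float64(0.013211379771546499))
top edge (np.float64(-0.3934793070657365), np.float64(0.010718289682277874))
top edge (np.float64(-0.38133838723475444), np.float64(0.009668794408959515))
top edge (np.float64(-0.4133449319733191), np.float64(0.01085255163965159))
top edge (np.float64(-0.3682404006492832), np.float64(0.009886809151705353))
vice (np.float64(-0.5481138167779491), np.float64(0.054126381316218074)) (np.float64(-0.5830773934673519), np.float64(0.04994741890758533))
bar [0.5321505  0.22555393 0.173     ] [0.62034085 0.17345102 0.173     ] 2.6079648273279905 0.10243168881016479 [0.57624567 0.19950247 0.173     ]
```

Run:
```python
from h import *
from plant import robot
T=np.array([.531,.1656]); psi=3.926
robot.move_ptp([*T,.168],q(psi)); robot.wait(.2)
st=robot.get_state(); f0=st["wrist_force"]; print(st["time"],st["eef_pos"],st["joint_positions"].round(3),f0,st["wrist_torque"])
z=.160
robot.move_straight([*T,z],max_speed=.05)
while z>.1425:
    z-=.0015; robot.move_straight([*T,z],max_speed=.03)
    st=robot.get_state(); f=st["wrist_force"]-f0; print(round(z,4),st["eef_pos"].round(4),f.round(1),st["wrist_torque"].round(2),round(st["time"],2))
    if abs(f[2])>10 or np.hypot(*f[:2])>12: break
```

```text
8.6833 [0.53160167 0.16653927 0.16822499] [ 0.093  0.421  1.468  0.     1.252 -2.263] [-0.35165821 -0.27738762 -2.71089523] [0.11552282 0.11436765 0.01728063]
0.1585 [0.531  0.1656 0.1585] [-0.4  0.1  0.6] [ 0.08  0.04 -0.03] 9.24
0.157 [0.531  0.1656 0.1569] [0.1 0.9 0.4] [ 0.05 -0.01  0.  ] 9.49
0.1555 [0.5309 0.1656 0.1554] [-0.3  1.1  0.9] [0.03 0.05 0.04] 9.74
0.154 [0.531  0.1656 0.1539] [0.5 0.1 0.1] [0.07 0.08 0.05] 9.99
0.1525 [0.531  0.1656 0.1524] [0.1 1.3 0.7] [ 0.06 -0.01 -0.01] 10.24
0.151 [0.5309 0.1656 0.1509] [1.  0.6 0.5] [ 0.1   0.02 -0.04] 10.49
0.1495 [0.531  0.1656 0.1494] [0.6 0.2 0.1] [ 0.03  0.07 -0.  ] 10.74
0.148 [0.5309 0.1656 0.1479] [ 0.5  0.5 -0. ] [ 0.06  0.04 -0.03] 10.99
0.1465 [0.5309 0.1656 0.1464] [0.4 0.3 0.1] [ 0.06  0.01 -0.05] 11.24
0.145 [0.5309 0.1656 0.1449] [-0.1  0.2  0.1] [ 0.07  0.02 -0.02] 11.49
0.1435 [0.5313 0.1656 0.1439] [0.9 0.9 4.8] [ 0.11  0.09 -0.02] 11.74
0.142 [0.5319 0.1659 0.1437] [-0.4  0.7 13.1] [ 0.25  0.34 -0.04] 11.99
```

```bash
cat > turn.py <<'E'
from h import *
from plant import robot
import json
# state: psi commanded, T axis, zc TCP height when just seated at start, th0 psi where tap at rest contact starts, f0
S=json.load(open("S.json"))
def save(): json.dump(S,open("S.json","w"))
def step(dpsi,z,spd=.05,mode="s"):
    S["psi"]+=dpsi; p=[*S["T"],z]
    if mode=="s": robot.move_straight(p,frame=q(S["psi"]),max_speed=spd)
    else: robot.move_ptp(p,q(S["psi"]))
    st=robot.get_state(); f=st["wrist_force"]-np.array(S["f0"]); tz=st["wrist_torque"][2]
    w=st["ee_rot"]; yaw=2*np.arctan2(w[2],w[1])
    for i in(0,1): S["T"][i]+=float(np.clip(2e-5*f[i],-1e-4,1e-4))
    save()
    return st,f,tz,yaw
E
python3 - <<'E'
import json
json.dump(dict(psi=3.926,T=[.531,.1656],f0=[-.35,-.28,-2.5],z0=.1441),open("S.json","w"))
from turn import *
for i in range(10):
    st,f,tz,yaw=step(-.03 if i else 0,S["z0"],mode="s" if i<7 else "p")
    print(round(st["time"],2),round(S["psi"],3),round(yaw%6.2832,3),st["eef_pos"].round(4),f.round(1),st["wrist_torque"].round(2),st["joint_torque"][5].round(3))
    if abs(tz)>.3: break
E
```

```text
12.24 3.926 3.926 [0.531  0.1656 0.144 ] [1.2 0.2 3.9] [ 0.11  0.1  -0.03] 0.0
12.49 3.896 3.897 [0.531  0.1656 0.144 ] [0.2 0.  3.8] [0.12 0.05 0.  ] 0.114
12.74 3.866 3.867 [0.531  0.1655 0.144 ] [ 0.6 -0.6  3.4] [-0.02 -0.07 -0.  ] 0.114
12.99 3.836 3.837 [0.531  0.1655 0.144 ] [ 0.3 -0.1  2.6] [-0.12 -0.07 -0.04] 0.115
13.24 3.806 3.807 [0.531  0.1655 0.144 ] [ 0.5 -0.1  1.7] [-0.21 -0.11  0.01] 0.114
13.49 3.776 3.777 [0.531  0.1655 0.1441] [1.  0.1 1.4] [-0.14 -0.07  0.07] 0.168
13.74 3.746 3.747 [0.531  0.1656 0.1441] [ 0.6 -0.6  1.7] [-0.18 -0.08  0.08] 0.221
13.99 3.716 3.717 [0.531  0.1656 0.144 ] [ 0.  -0.6  1.1] [-0.18 -0.01  0.06] 0.223
14.24 3.686 3.687 [0.531  0.1656 0.1441] [ 0.5 -0.   1.5] [-0.18  0.01  0.11] 0.224
14.49 3.656 3.657 [0.5311 0.1656 0.1441] [ 0.8 -0.6  0.6] [-0.13 -0.01  0.12] 0.224
```

```bash
cat >> turn.py <<'E'
C=3.785
def stroke(psi_end,off,lim=.2,dstep=.15,log=3):
    """off: psi offset of contact (0 forward, play backward)"""
    n=int(np.ceil(abs(psi_end-S["psi"])/dstep)); d=(psi_end-S["psi"])/n
    for i in range(n):
        turn=(C+off-S["psi"]-d)/2/np.pi
        st,f,tz,yaw=step(d,S["z0"]-.003*turn)
        j=st["joint_torque"][5]; ex=abs(j)-.114
        if i%log==0 or i==n-1 or ex>lim: print(round(st["time"],2),"psi",round(S["psi"],3),round(yaw%6.2832-S["psi"],3),"turn",round(turn,3),f.round(1),"tz",tz.round(2),"ex",round(ex,3),"q6",st["joint_positions"][5].round(2))
        if ex>lim or np.linalg.norm(f)>15: print("STOP",f,ex); return False
    return True
E
python3 - <<'E'
from turn import *
if stroke(3.785-2*np.pi*.49,0): stroke(3.785-2*np.pi*.25+.28,.28,log=2)
E
```

```text
14.79 psi 3.509 0.004 turn 0.044 [ 0.7 -1.4  1. ] tz 0.04 ex 0.268 q6 -1.85
STOP [ 0.68057245 -1.35724713  0.96963067] 0.2679781355559826
```

```bash
sed -i 's/if ex>lim or np/if abs(tz)>lim or np/; s/or ex>lim: print/or abs(tz)>lim: print/; s/lim=.2,dstep=.15/lim=.24,dstep=.13/' turn.py
python3 - <<'E'
from turn import *
if stroke(3.785-2*np.pi*.49,0): stroke(3.785-2*np.pi*.25+.28,.28,log=2)
E
```

```text
15.07 psi 3.381 0.005 turn 0.064 [ 0.1 -0.4  2.1] tz 0.1 ex 0.291 q6 -1.72
15.89 psi 2.999 0.006 turn 0.125 [ 0.2 -0.2  2.3] tz 0.12 ex 0.287 q6 -1.34
16.72 psi 2.617 0.006 turn 0.186 [-0.4  0.1  0.4] tz 0.13 ex 0.291 q6 -0.96
17.54 psi 2.235 0.006 turn 0.247 [ 0.3 -0.2  1.3] tz 0.09 ex 0.296 q6 -0.58
18.37 psi 1.853 0.006 turn 0.308 [-0.7  0.5  1.2] tz 0.06 ex 0.301 q6 -0.2
19.19 psi 1.47 0.006 turn 0.368 [-1.1  0.6  1.1] tz 0.12 ex 0.306 q6 0.19
20.02 psi 1.088 0.006 turn 0.429 [-0.   1.2  0.6] tz 0.04 ex 0.312 q6 0.57
20.84 psi 0.706 0.006 turn 0.49 [-0.1  1.5  1.3] tz 0.13 ex 0.317 q6 0.95
21.12 psi 0.834 -0.0 turn 0.514 [1.5 0.5 0.7] tz 0.06 ex 0.297 q6 0.83
21.67 psi 1.089 -0.005 turn 0.474 [-0.8  0.7  1.1] tz -0.05 ex 0.255 q6 0.58
22.22 psi 1.345 -0.006 turn 0.433 [-0.2  1.   0.8] tz -0.1 ex 0.255 q6 0.32
22.77 psi 1.6 -0.006 turn 0.392 [-0.6  1.4  2.4] tz -0.07 ex 0.257 q6 0.07
23.32 psi 1.856 -0.006 turn 0.352 [-1.4  0.1  0.7] tz -0.07 ex 0.261 q6 -0.19
23.87 psi 2.111 -0.006 turn 0.311 [-0.3 -0.3  0.1] tz -0.05 ex 0.263 q6 -0.44
24.42 psi 2.366 -0.006 turn 0.27 [-0.7 -0.7  0.6] tz -0.02 ex 0.267 q6 -0.7
24.69 psi 2.494 -0.006 turn 0.25 [-0.4 -0.6  0.6] tz -0.01 ex 0.268 q6 -0.83
```

```bash
cat >> turn.py <<'E'
def ballpx(s,phi,st):
    "pixel of ball at world yaw phi about the tool axis"
    e=st["eef_pos"]; return proj(s,[e[0]+.0515*np.cos(phi),e[1]+.0515*np.sin(phi),e[2]-.011])
def match(ref,uv,s,w=16,win=45):
    u,v=np.round(uv).astype(int); t=ref["img"][v-w:v+w,u-w:u+w]
    y0,x0=max(v-win,0),max(u-win,0)
    r=cv2.matchTemplate(s["img"][y0:v+win,x0:u+win],t,cv2.TM_CCOEFF_NORMED); _,m,_,l=cv2.minMaxLoc(r)
    return np.array(l)+[x0+w-u,y0+w-v],round(m,3)
E
python3 - <<'E'
from turn import *
ref=pickle.load(open("w2.pkl","rb")); s=wsnap(robot)
print("slip px",match(ref,(364,210),s))
# regrip a quarter turn back, with a light grip as a torque clutch
robot.command_gripper(.045)
S["psi"]+=np.pi/2; z=S["z0"]-.003*.25
robot.move_ptp([*S["T"],z],q(S["psi"])); robot.move_straight([*S["T"],z],frame=q(S["psi"])); save()
robot.command_gripper(0,10); st=robot.get_state()
print(st["time"],st["opening"],st["finger_force"],st["wrist_force"]-S["f0"],st["joint_positions"].round(2),st["eef_pos"],S["T"])
s=wsnap(robot); pickle.dump(s,open("w3.pkl","wb"))
cv2.imwrite("pics/w3.png",s["img"][:,:,::-1])
E
```

```text
slip px (array([0, 0]), 0.886)
27.25 0.027470775105924907 9.999960511922836 [ 0.16746629 -0.1361564   2.87709705] [ 0.09  0.44  1.5  -0.    1.2  -2.4 ] [0.53097307 0.16579072 0.14336171] [0.530939750795116, 0.16581748554667947]
```

View pics/w3.png

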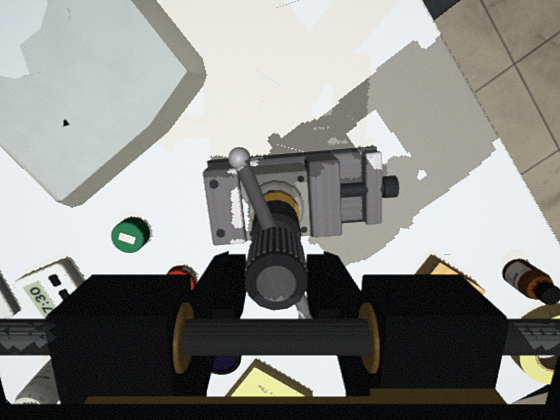

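Wrench seated and regripped, one ball at (239,157), the bar clear of the fingers. No slip so far. Now forward with the light grip, checking for slip.

```bash
sed -i 's/^C=3.785/C=3.785+np.pi\/2/' turn.py
python3 - <<'E'
from turn import *
ref=pickle.load(open("w3.pkl","rb"))
stroke(S["psi"]-.28-.55,0,log=2)
print("slip px",match(ref,(239,157),wsnap(robot)))
stroke(S["psi"]-.5,0,log=2)
print("slip px",match(ref,(239,157),wsnap(robot)))
E
```

```text
27.57 psi 3.946 0.003 turn 0.224 [1.2 0.3 2.4] tz -0.01 ex 0.254 q6 -2.29
28.1 psi 3.709 0.006 turn 0.262 [0.6 0.  2.7] tz 0.14 ex 0.313 q6 -2.05
28.63 psi 3.472 0.006 turn 0.3 [-0.5 -0.3  3.1] tz 0.13 ex 0.318 q6 -1.82
29.17 psi 3.235 0.006 turn 0.338 [1.  1.5 2.3] tz 0.06 ex 0.321 q6 -1.58
slip px (array([-19, -23]), 0.644)
29.49 psi 3.11 0.005 turn 0.357 [1.  0.1 2.7] tz 0.18 ex 0.316 q6 -1.45
30.04 psi 2.86 0.006 turn 0.397 [0.6 0.8 2.6] tz 0.16 ex 0.314 q6 -1.2
30.32 psi 2.735 0.006 turn 0.417 [-0.2  0.3  2.9] tz 0.1 ex 0.315 q6 -1.08
slip px (array([28,  1]), 0.656)
```

```bash
cat >> turn.py <<'E'
def baryaw(s,e,psi):
    "yaw of the visible bar half in tool terms (world yaw - psi), from depth"
    f=210/np.tan(np.radians(s["vertical_fov"]/2)); v,u=np.mgrid[:260,:560]; d=s["range_z"][:260]
    X=(np.stack([(u-s["cx"])/f*d,(v-s["cy"])/f*d,d],-1)-s["t"])@s["R"]-e
    r=np.hypot(X[...,0],X[...,1]); m=(d>0)&(abs(X[...,2]+.011)<.008)&(r>.03)&(r<.06)
    a=(np.arctan2(X[m,1],X[m,0])-psi+np.pi)%(2*np.pi)-np.pi
    return round(float(np.median(a)),3),int(m.sum())
E
python3 - <<'E'
from turn import *
ref=pickle.load(open("w3.pkl","rb"))
print(baryaw(ref,np.array([.53097,.16579,.14336]),3.785-np.pi/2*1+.28))
print(baryaw(ref,np.array([.53097,.16579,.14336]),4.0648))
s=wsnap(robot);e=robot.get_state()["eef_pos"]; print(baryaw(s,e,S["psi"]))
E
```

```text
(1.961, 856)
(0.39, 856)
(0.386, 841)
```

No slip at 10 N. On with forward to 0.73 and back to 0.50.

Run:
```python
from turn import *
by=lambda: baryaw(wsnap(robot),robot.get_state()["eef_pos"],S["psi"])
if stroke(C-2*np.pi*.73,0): 
    print(by())
    stroke(C-2*np.pi*.5+.28,.28); print(by(),robot.get_state()["time"])
```

```text
30.69 psi 2.612 0.005 turn 0.437 [1.1 0.4 3.2] tz 0.13 ex 0.323 q6 -0.95
31.52 psi 2.244 0.006 turn 0.495 [0.3 1.5 3.2] tz 0.18 ex 0.317 q6 -0.59
32.34 psi 1.875 0.006 turn 0.554 [1.  0.2 3.8] tz 0.14 ex 0.321 q6 -0.22
33.17 psi 1.506 0.006 turn 0.613 [1.  0.3 3.6] tz 0.17 ex 0.326 q6 0.15
33.99 psi 1.138 0.006 turn 0.671 [ 1.2 -0.4  3. ] tz 0.15 ex 0.331 q6 0.52
34.82 psi 0.769 0.006 turn 0.73 [1.4 0.3 3.8] tz 0.14 ex 0.332 q6 0.89
(0.411, 863)
35.14 psi 0.892 -0.001 turn 0.755 [-0.9  0.5  4.3] tz -0.03 ex 0.26 q6 0.77
35.97 psi 1.262 -0.006 turn 0.696 [-0.1  0.9  4. ] tz -0.02 ex 0.229 q6 0.41
36.79 psi 1.632 -0.006 turn 0.637 [-0.   0.7  4.2] tz -0.05 ex 0.231 q6 0.04
37.62 psi 2.001 -0.006 turn 0.578 [-0.8  0.5  3.6] tz -0.01 ex 0.235 q6 -0.33
38.44 psi 2.371 -0.006 turn 0.52 [0.2 0.1 4.2] tz -0.08 ex 0.241 q6 -0.7
38.72 psi 2.494 -0.006 turn 0.5 [-1.   0.1  3.7] tz -0.04 ex 0.242 q6 -0.83
(0.406, 831) 38.7667
```

Run:
```python
from turn import *
by=lambda: baryaw(wsnap(robot),robot.get_state()["eef_pos"],S["psi"])
ok=stroke(C-2*np.pi*.765,0); print(by())
robot.command_gripper(0,8)
k=0
while ok and robot.get_state()["time"]<60:
    turn=(C-S["psi"]+.025)/2/np.pi
    if turn>.96: break
    st,f,tz,yaw=step(-.025,S["z0"]-.003*min(turn,.9)); ex=abs(st["joint_torque"][5])-.114; k+=1
    if k%5==0 or ex>.15: print(round(st["time"],2),"turn",round(turn,3),f.round(1),"tz",tz.round(2),"ex",round(ex,3),by())
    if ex>.18: break
```

```text
39.05 psi 2.365 0.001 turn 0.476 [-0.1 -0.6  3.2] tz -0.0 ex 0.255 q6 -0.7
39.9 psi 1.976 0.006 turn 0.538 [-0.5  0.2  3.1] tz 0.16 ex 0.307 q6 -0.32
40.75 psi 1.587 0.006 turn 0.6 [-0.4 -0.3  4.1] tz 0.09 ex 0.31 q6 0.07
41.6 psi 1.198 0.006 turn 0.662 [0.9 1.8 3.5] tz 0.17 ex 0.314 q6 0.46
42.45 psi 0.808 0.006 turn 0.724 [ 0.4 -1.   4.3] tz 0.14 ex 0.32 q6 0.85
43.02 psi 0.549 0.006 turn 0.765 [0.6 0.1 4.1] tz 0.1 ex 0.318 q6 1.11
(0.498, 857)
44.53 turn 0.785 [0.4 0.2 5.7] tz 0.14 ex 0.132 (0.617, 844)
45.83 turn 0.805 [1.  0.8 5.2] tz 0.11 ex 0.136 (0.742, 830)
47.13 turn 0.825 [ 1.  -0.3  4.8] tz 0.23 ex 0.134 (0.863, 827)
48.43 turn 0.845 [ 0.3 -0.1  5.4] tz 0.18 ex 0.135 (0.992, 814)
49.73 turn 0.864 [ 0.9 -1.7  4.4] tz 0.18 ex 0.139 (1.12, 795)
51.03 turn 0.884 [ 1.4 -0.8  5.3] tz 0.18 ex 0.133 (1.232, 828)
52.33 turn 0.904 [ 1.2 -0.3  5.8] tz 0.2 ex 0.137 (1.324, 1177)
53.63 turn 0.924 [-0.2 -0.2  4.7] tz 0.17 ex 0.135 (1.411, 1490)
54.93 turn 0.944 [ 0.3 -0.2  3.8] tz 0.17 ex 0.141 (-1.384, 1436)
```

The 8 N grip slips without moving the tap (it has stood at about 0.75 turn). Regrip back and drive on with about 14 N: by the slip torque seen, that caps at about 0.24 N m.

```bash
cat >> turn.py <<'E'
def tapturn():
    s=wsnap(robot); e=robot.get_state()["eef_pos"]
    f=210/np.tan(np.radians(s["vertical_fov"]/2)); v,u=np.mgrid[:260,:560]; d=s["range_z"][:260]
    X=(np.stack([(u-s["cx"])/f*d,(v-s["cy"])/f*d,d],-1)-s["t"])@s["R"]-e
    r=np.hypot(X[...,0],X[...,1]); m=(d>0)&(abs(X[...,2]+.011)<.008)&(r>.03)&(r<.06)
    a=np.angle(np.exp(2j*np.arctan2(X[m,1],X[m,0])).mean())/2
    return round(((C-a+.39)/2/np.pi-.5)%.5+.5,3), int(m.sum())
E
python3 - <<'E'
from turn import *
print(tapturn())
robot.command_gripper(.04)
S["psi"]+=1.3; S["z0"]+=.0002; z=S["z0"]-.003*.75
robot.move_straight([*S["T"],z],frame=q(S["psi"])); save()
robot.command_gripper(0,14); print(robot.get_state()["time"],tapturn())
for k in range(8):
    st,f,tz,yaw=step(-.1,S["z0"]-.003*(.75+.016*k))
    print(round(st["time"],2),f.round(1),"tz",tz.round(2),"ex",round(abs(st["joint_torque"][5])-.114,3),"tap",tapturn())
    if abs(tz)>.32: break
E
```

```text
(np.float64(0.744), 1151)
58.2083 (np.float64(0.741), 853)
58.51 [0.1 0.3 2.8] tz 0.11 ex 0.39 tap (np.float64(0.755), 855)
58.81 [ 0.  -0.8  2.4] tz 0.17 ex 0.379 tap (np.float64(0.771), 859)
59.11 [-0.1  0.5  2.5] tz 0.07 ex 0.377 tap (np.float64(0.786), 861)
59.41 [0.  0.1 2.7] tz 0.19 ex 0.378 tap (np.float64(0.802), 856)
59.71 [-0.1  0.2  3.3] tz 0.19 ex 0.379 tap (np.float64(0.818), 858)
60.01 [ 0.2 -0.3  2.9] tz 0.16 ex 0.38 tap (np.float64(0.834), 864)
60.31 [ 0.7 -0.8  2.3] tz 0.16 ex 0.382 tap (np.float64(0.849), 858)
60.61 [ 0.  -0.8  2.8] tz 0.17 ex 0.383 tap (np.float64(0.865), 857)
```

Run:
```python
from turn import *
last=.865; n=0
for k in range(9):
    st,f,tz,yaw=step(-.08,S["z0"]-.003*min(.865+.0127*k,.9)); t=tapturn()[0]
    print(round(st["time"],2),f.round(1),"tz",tz.round(2),"ex",round(abs(st["joint_torque"][5])-.114,3),"tap",t)
    n=n+1 if t-last<.006 else 0; last=t
    if n==2 or abs(tz)>.34: break
robot.command_gripper(.05); print(robot.get_state()["time"],tapturn())
```

```text
60.91 [ 0.2 -0.8  2.5] tz 0.2 ex 0.327 tap 0.878
61.21 [-0.9 -1.   1.9] tz 0.18 ex 0.332 tap 0.89
61.51 [-0.  -0.8  2.3] tz 0.21 ex 0.387 tap 0.898
61.81 [ 1.7 -1.3  2.8] tz 0.26 ex 0.41 tap 0.898
62.11 [-0.7 -0.8  4. ] tz 0.29 ex 0.403 tap 0.899
62.675 (np.float64(0.894), 845)
```

Run:
```python
from turn import *
robot.move_straight([*S["T"],.235],max_speed=.12)
s=wsnap(robot); cv2.imwrite("pics/end.png",s["img"][:,:,::-1])
s2=robot.snapshot("scene"); p=proj(s2,[.531,.166,.1]).astype(int)
u,v=p; print(robot.get_state()["time"],robot.get_state()["wrist_force"]); cv2.imwrite("pics/end2.png",cv2.resize(s2["img"][v-75:v+75,u-100:u+100,::-1],None,fx=4,fy=4))
d=s["range_z"]; c=proj(s,[.531,.166,.176]); print(c,world(s,*c))
```

```text
63.75 [-0.85421364 -0.17799972 -0.47181271]
[276.0331621  219.77572517] [0.53098972 0.16600658 0.17596275]
```

View pics/end2.png

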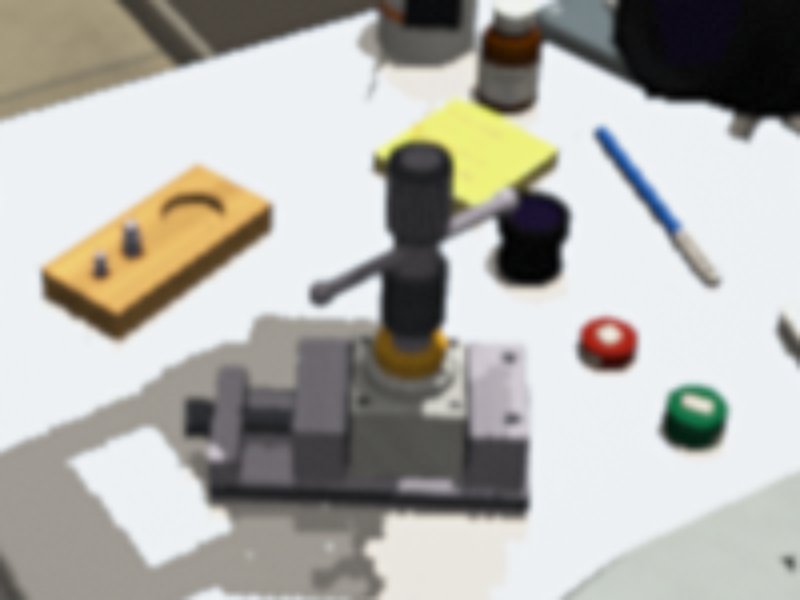

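The wrench stands upright and seated on the tap, with its socket around (413,310) in the crop. Its head top reads z = 0.176 m, as expected for a seated wrench. The collar sits on the boss and the bystanders are in place.

```bash
python3 -c "
from plant import robot
print(robot.hand_in())"
```

```text
the job is handed in; nothing more can be done
None
```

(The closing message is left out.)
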